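# Draw the vial tray out to its loading mark

## Robot

A 6-joint arm with a two-finger parallel gripper is mounted at the origin on the work surface. World frame = base frame: x ahead of the robot, y to its left, z up, the work surface at z = 0. Lengths are in m, angles in rad, forces in N, time in s.
With the tool pointing down it reaches from about 0.35 to 0.875 m from the base axis. Payload 4.2 kg.
Tool frame: the origin (TCP) lies between the finger pads; the fingertips stand 11 mm ahead of it and the grasp point (between the pads) lies 8 mm behind it; z points along the fingers, y is the line along which they close (so a half turn about z gives the same grasp; the last joint's range is limited). The gripper opens to 85 mm and grips with 20 to 120 N. Pads are 22 mm wide; open, the fingers measure 114 mm over their backs; the gripper's body (76 mm by 85 mm) begins 54 mm behind the grasp point. The pads swing forward as they close: fully open they stand 13 mm farther back than shut.
Start: joints at [1.399, 0.385, 0.008, 0, -1.194, -0.259], TCP at [0.261, 0.568, 0.242] pointing down, gripper open.
Joint ranges: [-3.14, 3.14], [-1.21, 2.06], [-1.07, 1.41], [-3.16, 2.05], [-2.99, -0.16], [-3.1, 3.1]. Speed limits (rad/s): [2.79, 2.79, 3.14, 3.14, 3.14, 3.14].

## Interface

Orientations are given as a unit quaternion [w, x, y, z].
In Python, from plant import manip, imaging, finder gives the robot as it stands.
- The arm moves only by the shell command python3 -m pendant 'ROWS'. ROWS is a JSON object whose one key "moves" holds a list of rows, each an object with "delta_rot": the turn, a rotation vector about the tool's x, y, z in units of 6 degrees (1.0 is 6 degrees), a list of three; "offset": the shift along the tool's x, y, z in units of 30 mm (1.0 is 30 mm), a list of three; "fingers": the closure, from -1 (fully open) to 1 (shut). In form: {"moves": [{"delta_rot": [wx, wy, wz], "offset": [tx, ty, tz], "fingers": fingers}, ...]}. A call has 1 to 12 rows; each row shifts and turns the commanded pose from where the row before left it, along the tool's axes as they then stand; what a row does not reach is not made up. A row lasts 1/12 s, in which the tool goes at most 41.7 mm and 7.16 degrees, less where a joint would pass 70% of its speed; a pose out of reach is approached as far as the arm can. A call is refused whole if a number of a shift passes 1 or a number of a turn 1, either way. A call with a gripper value outside its range is refused whole. The fingers move at their own pace and stop on an object; the grip force is fixed at half the most. Time passes only in rows, so rows that do not move let the fingers close. It gives the time, the measured TCP pose, the force, the opening and the grip force at its end, in the units of the state.
- manip.state(): the state, without advancing time (a new reading comes with each control period).
- imaging.capture(name): name is "scene" or "top" or "wrist"; returns (picture, depth): 420x560x3 uint8, blue, green, red; 420x560 float32, m along the optical axis (not along the pixel's ray), 0 where there is no reading.
- imaging.camera_model(name): a dict with "camera_matrix" (3x3 intrinsics, pixels), "rvec" (rotation vector, rad) and "tvec" (3), from world to camera coordinates, as OpenCV has them; the wrist camera has in their place "mount" (4x4, takes a point from camera to tool coordinates, whose origin is the TCP and whose axes are the flange's). Camera axes: x right, y down, z forward; pixel columns grow to the right and rows downward; lengths in m; the calibration is good to about 2 mm. A picture is of the moment at which its call begins: read the wrist's pose just before it. camera_model takes no time and is no camera call.
- manip.finish_job(): hands the job in; it is judged then, once.
Trained networks look in the newest picture that a camera, given by its name, has taken for a name from the list of things; names that differ only in an ending like _2 or _b are one class to them, and where a whole thing is asked for, a point or a joint stands for the part that bears it (a point fixed in the world has none). Each returns a list of dicts, best first, with "score" (0 to 1); they miss things now and then, are a little off and sometimes report something else, mostly with a low value. They report only what shows in the picture. A call takes as long as a camera call.
- finder.look_for(camera, name): "at" ([x, y, z] in m, in world coordinates, good to about 4 mm: the middle of the surface that is visible of it).
- finder.spot_point(camera, name): "at" ([x, y, z] in m, in world coordinates, good to about 4 mm: a listed point, or the origin of a listed thing).
The state is a dict: "t": time; "joint_pos": joint angles; "joint_velocities": joint speeds; "effort": joint torques, N m; "tcp_pos": TCP position; "tcp_rot": TCP orientation; "contact_force": force on the tool from outside, world axes, zero at the start; "moment": the same for the moment, N m; "finger_gap": opening from 0.0 (shut) to 1.0 (fully open); "gripper_force": force on a finger pad.
Only numpy, scipy, OpenCV 4.12 (cv2) and the standard library are available. Lean on these libraries where they do the work, as an engineer would, in place of code of your own. Each camera call takes 0.05 s, during which the arm holds its last target. There are 200 camera calls.

## Task

Hook a fingertip behind the teal lip and draw that vial tray out along its rail until its black pointer stands within the orange mark beside the rail, then leave it there and come clear. Do not pinch the lip or press on its front face: pull from behind only. Leave the yellow-lipped tray, the bottle, the jar and the meter alone.

Things in the scene. Friction and masses are not known exactly. Their poses are not given: they have to be found in the camera images.
- feeder: Low sample feeder fixed to the bench, 380 mm long (its x), 120 mm wide. Origin on the bench: its x axis runs along the rail, the tray comes out towards -x. Steel bed from x = -250 to +130 mm; two aluminium side rails 20 mm high at y = +-55 mm (10 mm wide). A clear-topped hood with blue sides, 68 mm high, covers x = -50 to +90 mm, a blue block 85 mm high stands behind it (to x = +135 mm).
- tray (a joint): how far the teal-lipped tray is drawn out of its feeder (m): 0 = fully in, 0.14 = end stop. It slides with about 3 N of friction plus 15 N per m/s and stays where it is left.
- tray_pocket (a point): centre of the floor of the teal-lipped tray's finger pocket, 14 mm above the bench; moves with the tray. The pocket is open above, 48 mm long along the rail and 94 mm wide, this point in its middle. On its -x side stands the lip; on its +x side the white vial rack, 18 mm above the pocket floor, with fixed teal-capped amber vials up to 42 mm above it, partly under the hood.
- tray_lip: the teal lip at the tray's outer end: upright wall 6 mm thick along the rail, 94 mm wide, its top 40 mm above the bench (26 mm above the pocket floor). Hook behind its inner (+x) face. Its origin is NOT on the lip: with the tray fully in this frame equals feeder's. In it the lip's inner face lies at x = -106 mm, its middle at (-109, 0, 24) mm.
- tray_front: the teal front plate that covers the lip's outer (-x) face, 5 mm thick, 94 mm wide, top 34 mm above the bench; must not be pressed. Same frame as tray_lip; its outer face lies at x = -117 mm.
- pointer (a point): tip of the small black pointer (5 mm wide) that juts out from the right end (-y) of the teal lip over the side rail, 25.5 mm above the bench; moves with the tray.
- mark: orange mark block fixed against the outside of the teal feeder's right-hand (-y) side rail, 24 mm along the rail, 24 mm across, 22 mm high. Origin: centre of its underside, on the bench; axes as feeder. It stands 55 to 120 mm farther out along the rail than the pointer at the start. The pointer's tip passes just above its edge nearest the rail.
- other_feeder: second feeder, same build and same frame as feeder, with a yellow lip, yellow-capped vials and no mark. Bystander.
- other_tray_pocket (a point): centre of the pocket floor of the yellow-lipped tray, which may stand partly drawn out. Bystander, must not be moved.
- bottle: amber reagent bottle with black cap, 80 mm across, 170 mm high, loose; origin at the centre of its underside. Bystander.
- meter: yellow handheld meter lying flat, 190 x 95 x 50 mm, loose; origin at the centre of its underside. Bystander.
- jar: small amber jar with teal cap, 40 mm across, 48 mm high, loose, in front of the feeders; origin at the centre of its underside. Bystander.

How it is judged:
By the outcome, as a careful person would: the job done as asked, in the order asked, and still so for the second after the job is handed in, with the robot touching nothing.
It also fails if it takes over 35 s, if anything falls off the work surface, if the arm or the gripper's body presses on something with over 40 N, if the wrist force passes 120 N, or if a joint passes its speed limit or range.

## Working session

There is one attempt and no reset: what is moved stays moved. The work goes in short steps, Python scripts to look and compute and a shell command to move; the robot and the scene stay as the last step left them, time stands still between calls to the robot, and variables do not carry over. Pictures are saved under pics/ and viewed, at most 10 in all, crops included, and the job is handed in when it is done.

```bash
mkdir -p pics
python3 - <<'E'
from plant import manip, imaging, finder
import cv2
s=manip.state();print({k:s[k] for k in("t","tcp_pos","tcp_rot","finger_gap")})
for c in("top","scene"):
    p,d=imaging.capture(c);cv2.imwrite(f"pics/{c}0.png",p)
    for n in("feeder","tray_pocket","pointer","mark","other_feeder","other_tray_pocket","jar","bottle","meter"):
        print(c,n,[( [round(v,3) for v in r["at"]],round(r["score"],2)) for r in finder.spot_point(c,n)[:2]])
    print(c,"lip",[( [round(v,3) for v in r["at"]],round(r["score"],2)) for r in finder.look_for(c,"tray_lip")[:2]])
E
```

```text
{'t': 0.0, 'tcp_pos': array([0.26076028, 0.56737642, 0.24121999]), 'tcp_rot': array([ 1.08439985e-03,  9.76865988e-01, -2.13849547e-01, -1.90814477e-04]), 'finger_gap': 1.0009198496126568}
top feeder [([0.727, 0.141, 0.002], 0.59), ([0.597, -0.389, -0.001], 0.17)]
top tray_pocket [([0.634, 0.138, 0.009], 0.89)]
top pointer [([0.611, 0.071, 0.025], 0.65), ([0.728, 0.139, 0.004], 0.36)]
top mark [([0.497, 0.052, 0.001], 0.6)]
top other_feeder [([0.719, -0.173, -0.002], 0.55)]
top other_tray_pocket [([0.617, -0.18, 0.017], 0.85)]
top jar [([0.376, 0.047, -0.001], 0.67)]
top bottle [([0.481, 0.424, -0.001], 0.66)]
top meter [([0.602, -0.39, -0.003], 0.55)]
top lip [([0.609, 0.133, 0.043], 0.64)]
scene feeder [([0.723, 0.14, -0.001], 0.66)]
scene tray_pocket []
scene pointer [([0.607, 0.071, 0.021], 0.63)]
scene mark [([0.498, 0.059, -0.001], 0.6)]
scene other_feeder [([0.718, -0.178, 0.004], 0.72), ([0.502, 0.059, -0.002], 0.27)]
scene other_tray_pocket [([0.615, -0.183, 0.014], 0.76)]
scene jar [([0.374, 0.05, 0.003], 0.75), ([0.598, -0.398, 0.002], 0.73)]
scene bottle [([0.479, 0.426, -0.001], 0.57)]
scene meter [([0.598, -0.398, -0.001], 0.82)]
scene lip [([0.612, 0.136, 0.037], 0.78)]
```

View pics/top0.png

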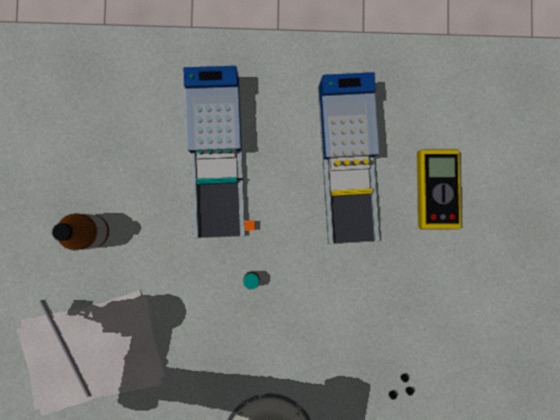

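View pics/scene0.png

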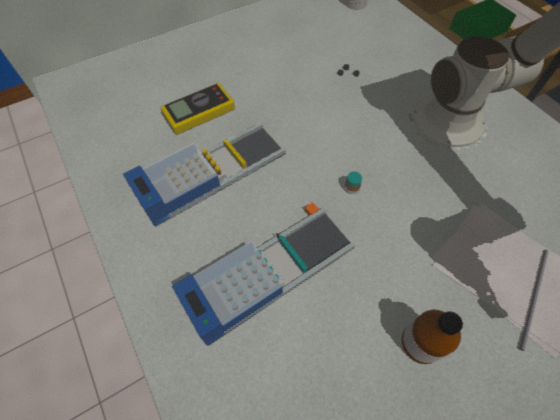

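The top view shows the teal lip at about (217,181), the orange mark at (250,225) and the jar at (251,281). The networks agree with this. Next I measure the rail axis, lip and mark precisely.

```bash
cat > h.py <<'E'
import numpy as np, cv2
from plant import imaging
def plane(c,uv,z):
    m=imaging.camera_model(c);R,_=cv2.Rodrigues(np.array(m["rvec"],float));t=np.array(m["tvec"],float).ravel()
    uv=np.atleast_2d(uv).astype(float)
    r=np.c_[uv,np.ones(len(uv))]@np.linalg.inv(np.array(m["camera_matrix"])).T@R
    o=-R.T@t; return o+r*((z-o[2])/r[:,2])[:,None]
def seg(c,p,col,box,z):
    h=cv2.cvtColor(p,cv2.COLOR_BGR2HSV);lo,hi={"teal":((80,110,60),(98,255,255)),"orange":((3,150,120),(17,255,255))}[col]
    m=cv2.inRange(h,lo,hi);k=np.zeros_like(m);x0,y0,x1,y1=box;k[y0:y1,x0:x1]=m[y0:y1,x0:x1]
    v,u=np.nonzero(k);return plane(c,np.c_[u,v],z)
def report(c,p,bl,bo):
    L=seg(c,p,"teal",bl,.04)[:,:2];M=seg(c,p,"orange",bo,.022)[:,:2]
    d=cv2.fitLine(L.astype(np.float32),cv2.DIST_HUBER,0,.01,.01).ravel()
    y=d[:2]*np.sign(d[1]);x=np.array([y[1],-y[0]])
    print(c,len(L),len(M),"yaw",np.degrees(np.arctan2(x[1],x[0])).round(1),"lip",L.mean(0).round(4),"mark",M.mean(0).round(4))
    print(" along: lip",np.percentile(L@x,[2,50,98]).round(4),"mark",np.percentile(M@x,[1,50,99]).round(4),"across lip",np.percentile(L@y,[1,99]).round(4),"mark",np.percentile(M@y,[1,99]).round(4))
E
python3 - <<'E'
import cv2
from h import *
report("top",cv2.imread("pics/top0.png"),(190,172,245,190),(235,212,268,238))
report("scene",cv2.imread("pics/scene0.png"),(276,230,312,275),(300,198,325,218))
p=cv2.imread("pics/top0.png")
# rail edges / bed end in the picture
cv2.imwrite("pics/c1.png",cv2.resize(p[130:260,170:290],(720,780)[:2] if 0 else (552,598),interpolation=cv2.INTER_CUBIC))
E
```

```text
top 209 99 yaw 3.4 lip [0.6047 0.1338] mark [0.5027 0.0554]
 along: lip [0.606  0.6115 0.6174] mark [0.4936 0.5052 0.5173] across lip [0.0517 0.144 ] mark [0.0142 0.0359]
scene 217 79 yaw 3.3 lip [0.6084 0.1413] mark [0.5047 0.0574]
 along: lip [0.6098 0.6155 0.6217] mark [0.4961 0.5071 0.518 ] across lip [0.0564 0.1528] mark [0.017  0.0396]
```

View pics/c1.png

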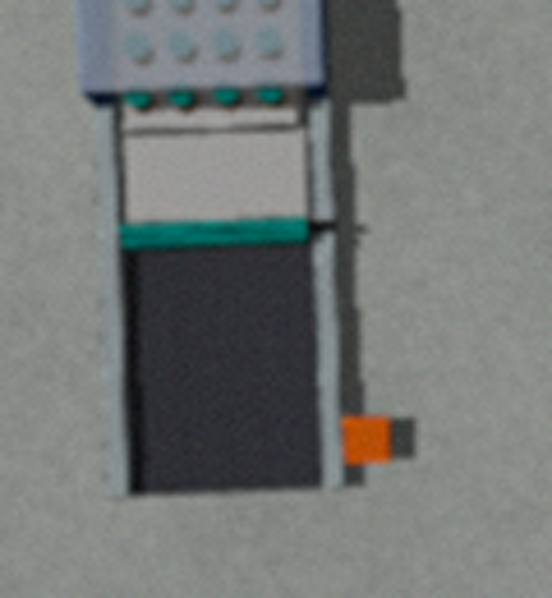

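```bash
python3 -m pendant '{"moves":[{"delta_rot":[0,0,-0.93],"offset":[0,0,0],"fingers":1},{"delta_rot":[0,0,-0.93],"offset":[0,0,0],"fingers":1},{"delta_rot":[0,0,-0.93],"offset":[0,0,0],"fingers":1},{"delta_rot":[0,0,-0.93],"offset":[0,0,0],"fingers":1},{"delta_rot":[0,0,-0.93],"offset":[0,0,0],"fingers":1},{"delta_rot":[0,0,0],"offset":[0.5,0.7,0],"fingers":1},{"delta_rot":[0,0,0],"offset":[0.6,0.8,0],"fingers":1},{"delta_rot":[0,0,0],"offset":[0.6,0.8,0],"fingers":1},{"delta_rot":[0,0,0],"offset":[0.6,0.8,0],"fingers":1},{"delta_rot":[0,0,0],"offset":[0.6,0.8,0],"fingers":1},{"delta_rot":[0,0,0],"offset":[0.6,0.8,0],"fingers":1},{"delta_rot":[0,0,0],"offset":[0,0,0],"fingers":1}]}'; python3 -c "
from plant import imaging;print(imaging.camera_model('wrist')['mount'])"
```

```text
t: 2.1
tcp_pos: [0.3759, 0.4295, 0.2426]
tcp_rot: [0.0, 1.0, 0.026, -0.0]
contact_force: [0.2, 0.4, -0.0]
finger_gap: -0.001
gripper_force: 0.0
[[ 1.16538296e-04 -9.65555534e-01 -2.60197037e-01  6.48632071e-02]
 [ 9.99999641e-01 -1.05762582e-04  8.40355074e-04  3.89664119e-04]
 [-8.38928602e-04 -2.60197042e-01  9.65555175e-01 -1.30822141e-01]
 [ 0.00000000e+00  0.00000000e+00  0.00000000e+00  1.00000000e+00]]
```

```bash
python3 -m pendant '{"moves":[{"delta_rot":[0,0,0],"offset":[0.75,0.92,0],"fingers":1},{"delta_rot":[0,0,0],"offset":[0.75,0.92,0],"fingers":1},{"delta_rot":[0,0,0],"offset":[0.75,0.92,0],"fingers":1},{"delta_rot":[0,0,0],"offset":[0.75,0.92,0],"fingers":1},{"delta_rot":[0,0,0],"offset":[0.75,0.92,0],"fingers":1},{"delta_rot":[0,0,0],"offset":[0.75,0.92,0],"fingers":1},{"delta_rot":[0,0,0],"offset":[0.75,0.92,0],"fingers":1},{"delta_rot":[0,0,0],"offset":[0.75,0.92,0],"fingers":1},{"delta_rot":[0,0,0],"offset":[0.75,0.92,0],"fingers":1},{"delta_rot":[0,0,0],"offset":[0.75,0.92,0],"fingers":1},{"delta_rot":[0,0,0],"offset":[0.72,0.92,0],"fingers":1},{"delta_rot":[0,0,0],"offset":[0,0,0],"fingers":1}]}'
python3 - <<'E'
from plant import manip, imaging, finder
import cv2, numpy as np
from scipy.spatial.transform import Rotation as R
s=manip.state();q=s["tcp_rot"]
p,d=imaging.capture("wrist");cv2.imwrite("pics/w1.png",p)
print(s["tcp_pos"],q)
for n in("tray_pocket","pointer","mark"):
    print(n,[(np.round(r["at"],3),round(r["score"],2)) for r in finder.spot_point("wrist",n)[:2]])
E
```

```text
t: 3.1
tcp_pos: [0.64, 0.1396, 0.2414]
tcp_rot: [0.001, 1.0, 0.025, 0.0]
contact_force: [-0.0, 1.6, -0.1]
finger_gap: 0.002
gripper_force: 0.0
[0.63996969 0.1396183  0.24142897] [6.52228117e-04 9.99678893e-01 2.53312050e-02 1.21699105e-04]
tray_pocket []
pointer [(array([0.615, 0.07 , 0.024]), 0.83)]
mark [(array([ 0.507,  0.053, -0.001]), 0.75)]
```

View pics/w1.png

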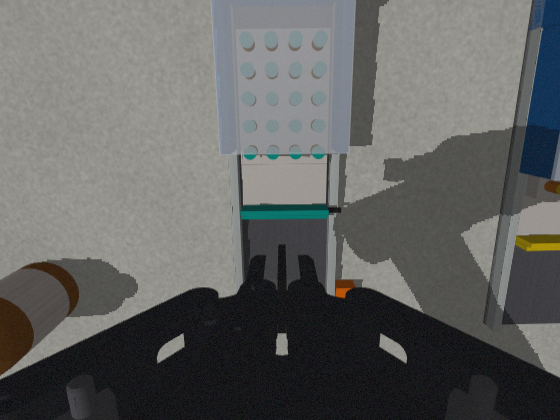

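The lip is level in the wrist view: its inner edge is at row 205, columns 241–328, the rack edge is near row 163 and the mark is at (344,289). I convert these to tool coordinates.

Run:
```python
from plant import imaging
import numpy as np
m=imaging.camera_model("wrist");K=np.array(m["camera_matrix"]);T=np.array(m["mount"])
h=.2414
for n,u,v,z in(("lip inner L",241,206,.04),("lip inner R",328,206,.04),("rack edge",284,163,.032),("pocket end floor",284,156,.014),("pointer",341,210,.0255),("mark ctr",345,289,.022),("hood front",286,153,.068)):
    r=T[:3,:3]@np.linalg.inv(K)@[u,v,1];o=T[:3,3]
    print(n,(o+r*((h-z)-o[2])/r[2]).round(4))
```

```text
lip inner L [-0.0239 -0.0418  0.2014]
lip inner R [-0.0239  0.0495  0.2014]
rack edge [0.0202 0.0033 0.2094]
pocket end floor [0.0255 0.0034 0.2274]
pointer [-0.0323  0.0661  0.2159]
mark ctr [-0.1308  0.0762  0.2194]
hood front [0.0341 0.0048 0.1734]
```

```bash
python3 -m pendant '{"moves":[{"delta_rot":[0,0,0],"offset":[-0.05,0.13,0.85],"fingers":1},{"delta_rot":[0,0,0],"offset":[0,0,0.85],"fingers":1},{"delta_rot":[0,0,0],"offset":[0,0,0.85],"fingers":1},{"delta_rot":[0,0,0],"offset":[0,0,0.85],"fingers":1},{"delta_rot":[0,0,0],"offset":[0,0,0.8],"fingers":1},{"delta_rot":[0,0,0],"offset":[0,0,0.7],"fingers":1},{"delta_rot":[0,0,0],"offset":[0,0,0.6],"fingers":1},{"delta_rot":[0,0,0],"offset":[0,0,0.5],"fingers":1},{"delta_rot":[0,0,0],"offset":[0,0,0.5],"fingers":1},{"delta_rot":[0,0,0],"offset":[0,0,0.4],"fingers":1},{"delta_rot":[0,0,0],"offset":[0,0,0],"fingers":1},{"delta_rot":[0,0,0],"offset":[0,0,0],"fingers":1}]}'
```

```text
t: 4.3
tcp_pos: [0.6352, 0.1406, 0.0352]
tcp_rot: [0.0, 1.0, 0.029, -0.0]
contact_force: [-0.2, 0.3, 0.4]
finger_gap: 0.0
gripper_force: 0.0
```

```bash
python3 -m pendant '{"moves":[{"delta_rot":[0,0,0],"offset":[-0.15,0,0],"fingers":1},{"delta_rot":[0,0,0],"offset":[-0.15,0,0],"fingers":1},{"delta_rot":[0,0,0],"offset":[-0.15,0,0],"fingers":1},{"delta_rot":[0,0,0],"offset":[-0.25,0,0],"fingers":1},{"delta_rot":[0,0,0],"offset":[-0.25,0,0],"fingers":1},{"delta_rot":[0,0,0],"offset":[-0.25,0,0],"fingers":1},{"delta_rot":[0,0,0],"offset":[-0.25,0,0],"fingers":1},{"delta_rot":[0,0,0],"offset":[-0.25,0,0],"fingers":1},{"delta_rot":[0,0,0],"offset":[-0.25,0,0],"fingers":1},{"delta_rot":[0,0,0],"offset":[-0.2,0,0],"fingers":1},{"delta_rot":[0,0,0],"offset":[-0.1,0,0],"fingers":1},{"delta_rot":[0,0,0],"offset":[0,0,0],"fingers":1}]}'
python3 - <<'E'
from plant import imaging,finder
import cv2,numpy as np
for c in("scene","top"):
    p,d=imaging.capture(c);cv2.imwrite(f"pics/{c}2.png",p)
    for n in("pointer","mark"):
        print(c,n,[(np.round(r["at"],3),round(r["score"],2)) for r in finder.spot_point(c,n)[:2]])
cv2.imwrite("pics/c2.png",cv2.resize(cv2.imread("pics/scene2.png")[170:310,230:370],(560,560),interpolation=cv2.INTER_CUBIC))
E
```

```text
t: 5.3
tcp_pos: [0.5666, 0.1358, 0.0351]
tcp_rot: [0.0, 1.0, 0.028, -0.001]
contact_force: [1.4, 1.4, 1.1]
finger_gap: -0.0
gripper_force: 0.8
scene pointer [(array([0.552, 0.07 , 0.023]), 0.63)]
scene mark []
top pointer [(array([0.556, 0.068, 0.027]), 0.92)]
top mark [(array([ 0.498,  0.053, -0.   ]), 0.58)]
```

View pics/c2.png

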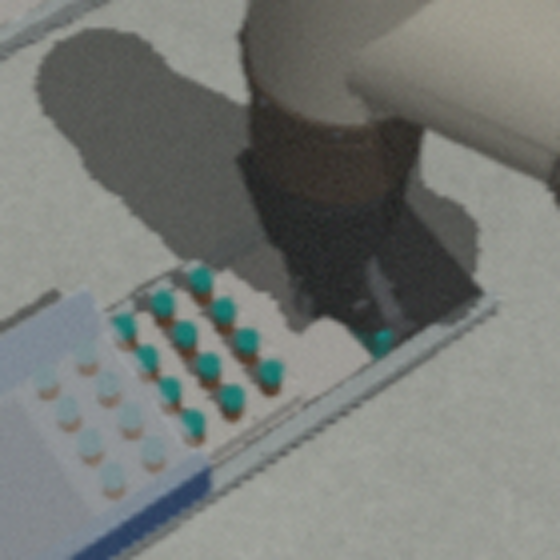

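The tray follows the finger; the lip shows at about (380,340) in the crop and the vials have come out of the hood. About 50 mm is left, so I draw 36 mm more and measure again.

```bash
python3 -m pendant '{"moves":[{"delta_rot":[0,0,0],"offset":[-0.1,0,0],"fingers":1},{"delta_rot":[0,0,0],"offset":[-0.2,0,0],"fingers":1},{"delta_rot":[0,0,0],"offset":[-0.2,0,0],"fingers":1},{"delta_rot":[0,0,0],"offset":[-0.2,0,0],"fingers":1},{"delta_rot":[0,0,0],"offset":[-0.2,0,0],"fingers":1},{"delta_rot":[0,0,0],"offset":[-0.15,0,0],"fingers":1},{"delta_rot":[0,0,0],"offset":[-0.1,0,0],"fingers":1},{"delta_rot":[0,0,0],"offset":[-0.05,0,0],"fingers":1},{"delta_rot":[0,0,0],"offset":[0,0,0],"fingers":1},{"delta_rot":[0,0,0],"offset":[0,0,0],"fingers":1}]}'
python3 - <<'E'
from plant import imaging,finder
import cv2,numpy as np
for c in("scene","top","wrist"):
    p,d=imaging.capture(c);cv2.imwrite(f"pics/{c}3.png",p)
    for n in("pointer","mark"):
        print(c,n,[(np.round(r["at"],3),round(r["score"],2)) for r in finder.spot_point(c,n)[:2]])
a=cv2.imread("pics/top3.png")[170:260,190:280];b=cv2.imread("pics/wrist3.png")
cv2.imwrite("pics/c3.png",np.hstack([cv2.resize(a,(420,420),interpolation=cv2.INTER_CUBIC),b[:,210:560]]))
E
```

```text
t: 6.43
tcp_pos: [0.5315, 0.1337, 0.0354]
tcp_rot: [0.0, 1.0, 0.028, -0.001]
contact_force: [1.4, 1.0, 0.7]
finger_gap: -0.0
gripper_force: 0.2
scene pointer [(array([0.519, 0.064, 0.023]), 0.81), (array([ 0.718, -0.179,  0.004]), 0.47)]
scene mark []
top pointer [(array([0.523, 0.067, 0.025]), 0.72)]
top mark [(array([ 0.498,  0.05 , -0.001]), 0.43)]
wrist pointer [(array([0.522, 0.065, 0.025]), 0.74)]
wrist mark []
```

View pics/c3.png

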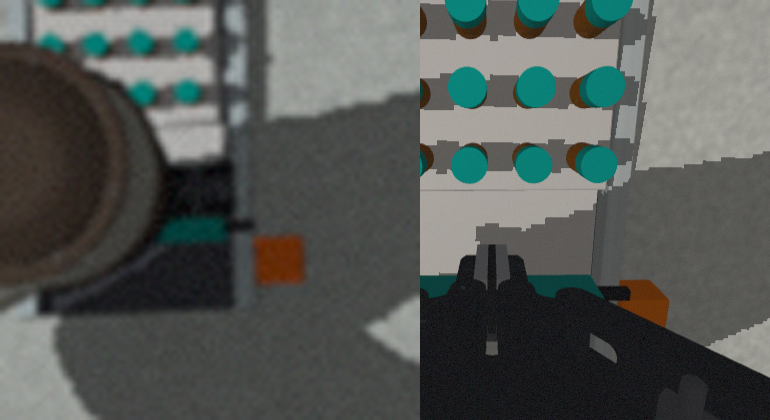

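In the top crop the pointer is at row 225 and the mark covers rows 236–284 at 2 px/mm, so about 18 mm is left.

```bash
python3 -m pendant '{"moves":[{"delta_rot":[0,0,0],"offset":[-0.1,0,0],"fingers":1},{"delta_rot":[0,0,0],"offset":[-0.15,0,0],"fingers":1},{"delta_rot":[0,0,0],"offset":[-0.15,0,0],"fingers":1},{"delta_rot":[0,0,0],"offset":[-0.1,0,0],"fingers":1},{"delta_rot":[0,0,0],"offset":[-0.06,0,0],"fingers":1},{"delta_rot":[0,0,0],"offset":[-0.04,0,0],"fingers":1},{"delta_rot":[0,0,0],"offset":[0,0,0],"fingers":1},{"delta_rot":[0,0,0],"offset":[0,0,0],"fingers":1},{"delta_rot":[0,0,0],"offset":[0,0,0],"fingers":1}]}'
python3 - <<'E'
from plant import imaging,finder
import cv2,numpy as np
for c in("scene","top"):
    p,d=imaging.capture(c);cv2.imwrite(f"pics/{c}4.png",p)
    for n in("pointer","mark"):
        print(c,n,[(np.round(r["at"],3),round(r["score"],2)) for r in finder.spot_point(c,n)[:2]])
a=cv2.imread("pics/top4.png")[170:260,190:280]
cv2.imwrite("pics/c4.png",cv2.resize(a,(420,420),interpolation=cv2.INTER_CUBIC))
E
```

```text
t: 7.63
tcp_pos: [0.514, 0.133, 0.0354]
tcp_rot: [0.0, 1.0, 0.028, -0.0]
contact_force: [1.1, 0.3, 0.3]
finger_gap: 0.002
gripper_force: 0.6
scene pointer [(array([0.5  , 0.065, 0.022]), 0.9)]
scene mark [(array([ 0.501,  0.056, -0.003]), 0.6)]
top pointer [(array([0.505, 0.063, 0.025]), 0.86)]
top mark [(array([ 0.498,  0.05 , -0.   ]), 0.46)]
```

View pics/c4.png

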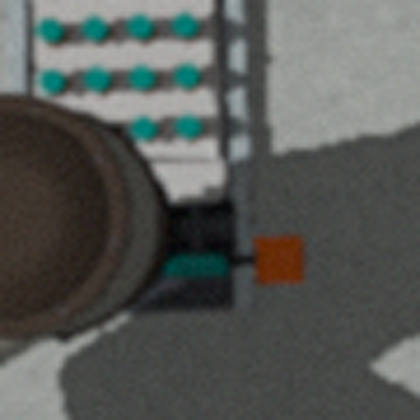

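The pointer is at row 260, the middle of the mark (236–284). I back off the lip inside the pocket, then rise.

```bash
python3 -m pendant '{"moves":[{"delta_rot":[0,0,0],"offset":[0.15,0,0],"fingers":1},{"delta_rot":[0,0,0],"offset":[0.17,0,0],"fingers":1},{"delta_rot":[0,0,0],"offset":[0,0,0],"fingers":1},{"delta_rot":[0,0,0],"offset":[0,0,-0.3],"fingers":1},{"delta_rot":[0,0,0],"offset":[0,0,-0.6],"fingers":1},{"delta_rot":[0,0,0],"offset":[0,0,-0.9],"fingers":1},{"delta_rot":[0,0,0],"offset":[0,0,-0.9],"fingers":1},{"delta_rot":[0,0,0],"offset":[0,0,-0.9],"fingers":1},{"delta_rot":[0,0,0],"offset":[0,0,-0.9],"fingers":1},{"delta_rot":[0,0,0],"offset":[0,0,-0.9],"fingers":1},{"delta_rot":[0,0,0],"offset":[0,0,-0.5],"fingers":1},{"delta_rot":[0,0,0],"offset":[0,0,0],"fingers":1}]}'; python3 -m pendant '{"moves":[{"delta_rot":[0,0,0],"offset":[0,-0.8,0],"fingers":1},{"delta_rot":[0,0,0],"offset":[0,-0.8,0],"fingers":1},{"delta_rot":[0,0,0],"offset":[0,-0.8,0],"fingers":1},{"delta_rot":[0,0,0],"offset":[0,-0.8,0],"fingers":1},{"delta_rot":[0,0,0],"offset":[0,-0.8,0],"fingers":1},{"delta_rot":[0,0,0],"offset":[0,0,0],"fingers":1},{"delta_rot":[0,0,0],"offset":[0,0,0],"fingers":1}]}';python3 - <<'E'
from plant import imaging,finder
import cv2,numpy as np
for c in("scene","top"):
    p,d=imaging.capture(c);cv2.imwrite(f"pics/{c}5.png",p)
    for n in("pointer","mark","jar","other_tray_pocket"):
        print(c,n,[(np.round(r["at"],3),round(r["score"],2)) for r in finder.spot_point(c,n)[:2]])
a=cv2.imread("pics/top5.png")
cv2.imwrite("pics/c5.png",cv2.resize(a[150:300,170:370],(800,600),interpolation=cv2.INTER_CUBIC))
E
```

```text
t: 8.93
tcp_pos: [0.5257, 0.1341, 0.2173]
tcp_rot: [-0.002, 1.0, 0.028, 0.004]
contact_force: [0.8, 0.2, -0.1]
finger_gap: -0.004
gripper_force: 0.0
t: 9.52
tcp_pos: [0.5164, 0.2538, 0.2115]
tcp_rot: [0.001, 1.0, 0.029, -0.001]
contact_force: [-0.5, 0.0, -0.3]
finger_gap: 0.003
gripper_force: 0.0
scene pointer [(array([0.5  , 0.065, 0.024]), 0.7)]
scene mark [(array([ 0.498,  0.056, -0.001]), 0.63)]
scene jar [(array([0.372, 0.054, 0.002]), 0.58), (array([ 0.5  ,  0.058, -0.001]), 0.24)]
scene other_tray_pocket [(array([ 0.614, -0.181,  0.011]), 0.6)]
top pointer [(array([0.504, 0.065, 0.022]), 0.84)]
top mark [(array([0.499, 0.051, 0.002]), 0.53)]
top jar [(array([0.375, 0.048, 0.   ]), 0.82)]
top other_tray_pocket [(array([ 0.615, -0.18 ,  0.017]), 0.6)]
```

View pics/c5.png

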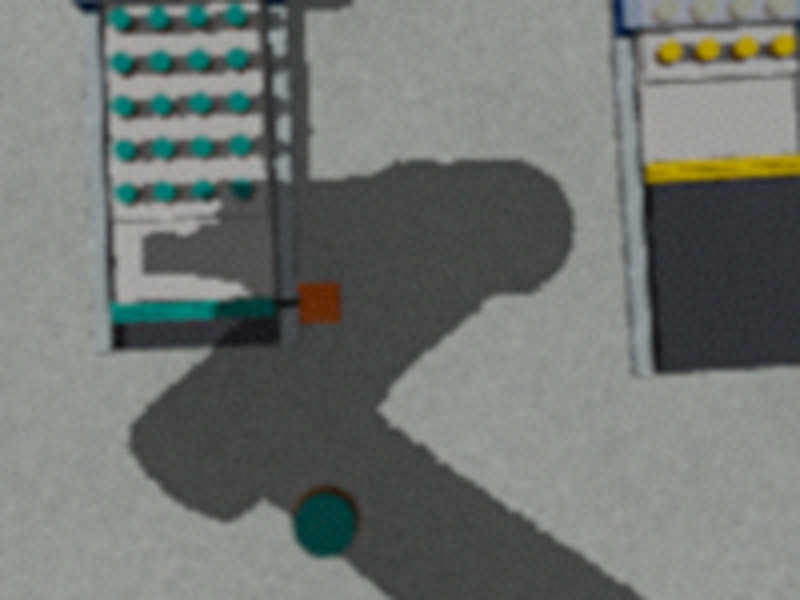

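The pointer is at (288,302), level with the middle of the mark (rows 283–323). The bystanders have not moved and the arm is clear.

```bash
python3 -c "
from plant import manip;print(manip.finish_job())"
```

```text
the job is handed in; nothing more can be done
None
```

The teal-lipped tray was pulled from behind its lip until the pointer stood at the middle of the orange mark; the arm is clear, the yellow-lipped tray and the jar measured unmoved, the arm kept away from the bottle and the meter, and the job is handed in.

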